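# Find the seized idler wheel and reject it

## Robot

A 7-joint arm with a two-finger parallel gripper is mounted at the origin on a cart in front of the work surface, level with it; the furniture and walls round the work are solid. World frame = base frame: x ahead of the robot, y to its left, z up, the work surface at z = 0. Lengths are in m, angles in rad, forces in N, time in s.
With the tool pointing down it reaches from about 0.425 to 0.925 m from the base axis. Payload 6.8 kg.
Tool frame: the origin (TCP) lies midway between the tips of the shut fingers; the grasp point (between the pads) lies 19 mm behind it; z points along the fingers, y is the line along which they close (so a half turn about z gives the same grasp; the last joint's range is limited). The gripper opens to 85 mm and grips with 20 to 120 N. Pads are 22 mm wide; open, the fingers measure 114 mm over their backs; the gripper's body (76 mm by 85 mm) begins 54 mm behind the grasp point. The pads swing forward as they close: fully open they stand 13 mm farther back than shut.
Start: joints at [-1.302, 0.477, 0.022, 1.555, -0.011, 1.109, -0.083], TCP at [0.248, 0.628, 0.231] pointing down, gripper open.
Joint ranges: [-2.96, 2.96], [-0.34, 2.1], [-1.41, 1.46], [0.24, 2.44], [-1.37, 4.51], [0.17, 1.92], [-2.96, 2.96]. Speed limits (rad/s): [2.39, 2.39, 3.14, 3.14, 3.14, 3.14, 3.14].

## Interface

Orientations are given as a rotation vector (axis times angle).
In Python, from bench import r gives the robot as it stands. The module is installed in compiled form; this text tells all that it offers.
- The arm moves only by the tool apply_moves, never from a script. Its argument "rows" is a list of rows, each a list of 6 numbers: the shift along the tool's x, y, z scaled (see below), then the turn, a rotation vector about the tool's x, y, z scaled (see below). A call has 1 to 5 rows; each row is the pose to reach, as a shift and turn from the pose commanded when the call began, along the tool's axes at that moment; what a row does not reach only later rows make up. The controller multiplies each number of a shift by 0.25 m and each number of a turn by 90 degrees. A row lasts 1/8 s, in which the tool goes at most 62.5 mm and 10.7 degrees, less where a joint would pass 70% of its speed; a pose out of reach is approached as far as the arm can. A call with a number of a shift or a turn outside -1 to 1 is refused whole. A call with a gripper value outside its range is refused whole. "claw" is the opening, from 0 (shut) to 1 (fully open), set as the call begins (left out, the last holds). The fingers move at their own pace and stop on an object; "newtons" is the grip in N (left out, the last holds). Time passes only in rows, so rows that repeat a pose let the fingers close. It gives the time, the measured TCP pose, the force, the opening and the grip force at its end, in the units of the state.
- r.get_obs(): the state, without advancing time (a new reading comes with each control period).
- r.grab_frame(name): name is "scene" or "top" or "wrist"; returns a dict with "pixels" (480x640x3 uint8, red, green, blue), "intrinsics" (3x3 intrinsics, pixels), "eye" and "attitude" of the camera in the world. Camera axes: x right, y up, looking along -z (the intrinsics and any distortion apply to the point x, -y, -z); pixel columns grow to the right and rows downward; lengths in m; the calibration is good to about 2 mm. A picture is of the moment at which its call begins. There is no depth.
- r.hand_in(): hands the job in; it is judged then, once.
Trained networks look in a picture, given as the dict that the camera call returned (one of the last four; its "shot" number tells which), for a name from the list of things; names that differ only in an ending like _2 or _b are one class to them, and where a whole thing is asked for, a point or a joint stands for the part that bears it (a point fixed in the world has none). Each returns a list of dicts, best first, with "conf" (0 to 1); they miss things now and then, are a little off and sometimes report something else, mostly with a low value. They report only what shows in the picture. A call takes as long as a camera call. They do not tell look-alikes from the thing itself.
- r.search_frame(picture, thing): "rect" ([left, top, width, height] in pixels, round what is visible of it).
- r.outline_of(picture, thing): "pixels" (480x640 bool, what is visible of it) and "rect" ([left, top, width, height] in pixels, round what is visible of it).
- r.landmark_of(picture, thing): "point" ([column, row] in pixels: a listed point, or the origin of a listed thing).
The state is a dict: "clock": time; "joints": joint angles; "qvel": joint speeds; "tau": joint torques, N m; "tcp_pos": TCP position; "orientation": TCP orientation; "contact_force": force on the tool from outside, world axes, zero at the start; "moment": the same for the moment, N m; "grip_width": finger opening in m; "gripper_force": force on a finger pad.
Only numpy, scipy, OpenCV 4.12 (cv2) and the standard library are available. Lean on these libraries where they do the work, as an engineer would, in place of code of your own. Each camera call takes 0.05 s, during which the arm holds its last target. There are 200 camera calls.

## Task

One of the three belt idlers on the bench has a seized bearing, and it cannot be told by looking: try the wheels by hand, turning each of the two good wheels on its axle by an eighth of a turn or more. Stand the seized idler upright inside the plywood reject tray and leave the two good ones standing at their places. Leave the screwdriver, the sliding bevel and the wood offcut beside them alone.

Things in the scene. Friction and masses are not known exactly. Their poses are not given: they have to be found in the camera images.
- idler_a_grip (a point): Belt idler, loose, 0.44 kg, 63 mm high: square steel foot plate 60 x 60 x 8 mm and, on a fixed upright axle, an aluminium wheel 50 mm in diameter, from 26 to 52 mm above the foot's underside; grip it across the rim from above. This point: middle of the wheel on its axis, 39 mm above the underside; axes of the foot plate (x, y along its sides, z up). All three look alike; any one may be the seized one.
- wheel_a (a joint): Angle of idler a's wheel on its foot, rad, 0 at the start, grows counter-clockwise from above, no stops. At 0 the grease nipple on the wheel's top (16 mm off the axis) lies to the foot's +x. A free wheel turns very easily, the foot stays put, and it stays where left. A seized wheel is fast on its axle: twisted, it takes the foot round with it on the bench and this stays near 0.
- idler_b_grip (a point): Belt idler, loose, 0.44 kg, 63 mm high: square steel foot plate 60 x 60 x 8 mm and, on a fixed upright axle, an aluminium wheel 50 mm in diameter, from 26 to 52 mm above the foot's underside; grip it across the rim from above. This point: middle of the wheel on its axis, 39 mm above the underside; axes of the foot plate (x, y along its sides, z up). All three look alike; any one may be the seized one.
- wheel_b (a joint): Angle of idler b's wheel on its foot, rad, 0 at the start, grows counter-clockwise from above, no stops. At 0 the grease nipple on the wheel's top (16 mm off the axis) lies to the foot's +x. A free wheel turns very easily, the foot stays put, and it stays where left. A seized wheel is fast on its axle: twisted, it takes the foot round with it on the bench and this stays near 0.
- idler_c_grip (a point): Belt idler, loose, 0.44 kg, 63 mm high: square steel foot plate 60 x 60 x 8 mm and, on a fixed upright axle, an aluminium wheel 50 mm in diameter, from 26 to 52 mm above the foot's underside; grip it across the rim from above. This point: middle of the wheel on its axis, 39 mm above the underside; axes of the foot plate (x, y along its sides, z up). All three look alike; any one may be the seized one.
- wheel_c (a joint): Angle of idler c's wheel on its foot, rad, 0 at the start, grows counter-clockwise from above, no stops. At 0 the grease nipple on the wheel's top (16 mm off the axis) lies to the foot's +x. A free wheel turns very easily, the foot stays put, and it stays where left. A seized wheel is fast on its axle: twisted, it takes the foot round with it on the bench and this stays near 0.
- tray: Open plywood reject tray fixed to the bench, 190 mm (its x) by 160 mm (its y), 45 mm high, walls and floor 8 mm thick, so the inside is 174 x 144 mm; empty at the start. Origin: centre of its underside, on the bench.
- screwdriver: Bystander: slotted screwdriver with a red handle, 226 mm long, lying behind the idlers. Origin under its middle. Leave it alone.
- bevel: Bystander: closed sliding bevel with a dark red-brown wooden stock, 23 x 150 x 19 mm, lying behind the idlers on the left. Origin under its middle. Leave it alone.
- offcut_a: Bystander: wood offcut 46 x 115 x 22 mm lying in front of the idlers. Origin at the centre of its underside. Leave it alone.
Mind the look-alikes: they are no part of the job. Leave any yellow look-alike of the part that bears idler_c_grip alone. Leave any blue look-alike of the part that bears idler_b_grip alone.

How it is judged:
By the outcome, as a careful person would: the job done as asked, in the order asked, and still so for the second after the job is handed in, with the robot touching nothing.
It also fails if it takes over 58 s, if anything falls off the work surface, if the arm or the gripper's body presses on something with over 40 N, if the wrist force passes 120 N, or if a joint passes its speed limit or range.

## Working session

There is one attempt and no reset: what is moved stays moved. The work goes in short steps, Python scripts to look and compute and a tool call to move; the robot and the scene stay as the last step left them, time stands still between calls to the robot, and variables do not carry over. Pictures are saved under pics/ and viewed, at most 11 in all, crops included, and the job is handed in when it is done.

Besides the shell and the picture viewer there is one more tool, called after "Call:" as name(argument=value, ...) on one line, values as JSON. apply_moves: Moves the arm, as the interface text tells. Its arguments: {"type":"object","properties":{"rows":{"type":"array","items":{"type":"array","items":{"type":"number"}}},"claw":{"type":"number"},"newtons":{"type":"number"}},"required":["rows"]}

```bash
mkdir -p pics; cat > h.py <<'E'
import numpy as np, cv2
from scipy.spatial.transform import Rotation as R
from bench import r
def rot(a):
    a=np.array(a,float); return a if a.shape==(3,3) else (R.from_rotvec(a).as_matrix() if a.size==3 else R.from_quat(a).as_matrix())
def ray(f,p,z):
    K=np.array(f["intrinsics"]); d=np.linalg.inv(K)@[p[0],p[1],1]; d=rot(f["attitude"])@[d[0],-d[1],-d[2]]
    e=np.array(f["eye"]); return e+d*(z-e[2])/d[2]
def pix(f,P):
    c=rot(f["attitude"]).T@(np.array(P)-f["eye"]); q=np.array(f["intrinsics"])@[c[0],-c[1],-c[2]]; return q[:2]/q[2]
def save(f,n): cv2.imwrite("pics/"+n,f["pixels"][:,:,::-1])
E
python3 - <<'E'
from h import *
for c in ("top","scene"):
    f=r.grab_frame(c); save(f,c+".png"); print(c,{k:v for k,v in f.items() if k!="pixels"})
    for t,z in (("idler_a_grip",.039),("tray",0),("screwdriver",0),("bevel",0),("offcut_a",0)):
        for d in r.landmark_of(f,t): print(t,round(d["conf"],2),np.round(d["point"]),np.round(ray(f,d["point"],z),3))
print(r.get_obs())
E
```

```text
top {'intrinsics': array([[508.62015128,   0.        , 326.15124929],
       [  0.        , 508.62015128, 240.20276271],
       [  0.        ,   0.        ,   1.        ]]), 'eye': array([ 0.35552956, -0.008347  ,  1.15871551]), 'attitude': array([ 0.13508722, -0.14789223, -1.55324921]), 'shot': 1}
idler_a_grip 0.95 [366. 247.] [ 0.547 -0.105  0.039]
idler_a_grip 0.27 [313. 173.] [0.716 0.016 0.039]
tray 0.86 [461. 259.] [ 0.527 -0.328  0.   ]
screwdriver 0.66 [312. 172.] [0.731 0.019 0.   ]
bevel 0.57 [197. 178.] [0.712 0.29  0.   ]
offcut_a 0.71 [311. 327.] [0.369 0.014 0.   ]
scene {'intrinsics': array([[517.21497193,   0.        , 320.22136438],
       [  0.        , 517.21497193, 242.09137805],
       [  0.        ,   0.        ,   1.        ]]), 'eye': array([ 0.07336412, -0.823482  ,  0.6500221 ]), 'attitude': array([ 0.98333636, -0.27316972, -0.46777647]), 'shot': 2}
tray 0.79 [399. 358.] [ 0.526 -0.324  0.   ]
screwdriver 0.64 [379. 237.] [0.728 0.022 0.   ]
bevel 0.82 [318. 194.] [0.712 0.289 0.   ]
offcut_a 0.73 [244. 282.] [0.377 0.012 0.   ]
{'clock': 0.6, 'joints': array([-1.30208105,  0.47698673,  0.02240511,  1.55539021, -0.01153579,
        1.10930929, -0.08309089]), 'qvel': array([ 0.00022203, -0.00051823, -0.00036951,  0.00168456,  0.00045559,
       -0.00143735, -0.00010893]), 'tau': array([-4.03602799e-04, -5.95997250e+01,  1.60560854e+00, -2.81413686e+01,
        1.25348219e-02,  1.81194177e-03, -4.70991992e-07]), 'tcp_pos': array([0.24836727, 0.62766546, 0.23132105]), 'orientation': array([-5.88446963e-01, -3.08594969e+00, -6.20272522e-05]), 'contact_force': array([-0.05737416, -0.38713155,  0.41238182]), 'moment': array([0.05916281, 0.04045656, 0.02231743]), 'gripper_force': 0.0, 'grip_width': 0.0853733894628933}
```

View pics/top.png

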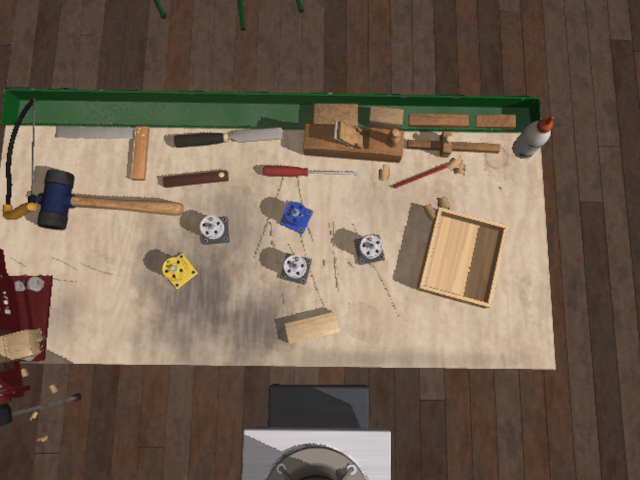

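View pics/scene.png

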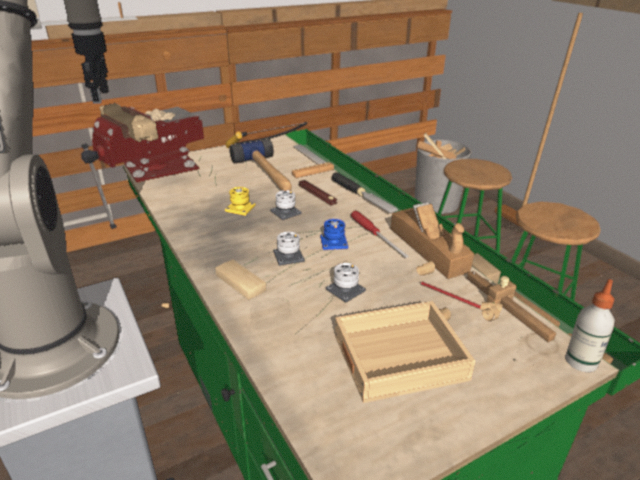

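Three silver idlers in the top view at (213,228), (296,267) and (371,247) are the real ones. The blue one at (295,216) and the yellow one at (179,270) are look-alikes. I'll confirm this in one enlarged crop.

```bash
python3 - <<'E'
from h import *
f=r.grab_frame("top"); im=f["pixels"][190:300,150:400]; 
cv2.imwrite("pics/crop.png",cv2.resize(im,None,fx=3.2,fy=3.2,interpolation=cv2.INTER_CUBIC)[:,:,::-1])
for p in ((213,227),(296,266),(370,246),(295,215),(179,269)):print(p,np.round(ray(f,p,.055),3))
for n in ("search_frame","outline_of"):
  for d in getattr(r,n)(f,"idler_a_grip"): print(n,round(d["conf"],2),d["rect"])
m=r.outline_of(f,"tray")
if m:
  c,_=cv2.findContours(m[0]["pixels"].astype(np.uint8),0,2); b=cv2.minAreaRect(max(c,key=len)); P=[ray(f,p,.045) for p in cv2.boxPoints(b)]; print(np.round(P,3),np.mean(P,0))
o=r.get_obs(); print(rot(o["orientation"]).round(3))
E
```

```text
(213, 227) [0.583 0.234 0.055]
(296, 266) [0.499 0.049 0.055]
(370, 246) [ 0.545 -0.113  0.055]
(295, 215) [0.613 0.054 0.055]
(179, 269) [0.489 0.303 0.055]
search_frame 0.68 [353.4, 236.4, 27.6, 27.2]
outline_of 0.84 [352.9, 237.0, 30.8, 27.4]
[[ 0.448 -0.21   0.045]
 [ 0.641 -0.262  0.045]
 [ 0.6   -0.432  0.045]
 [ 0.409 -0.375  0.045]] [ 0.52450396 -0.32008135  0.045     ]
[[-0.93   0.368  0.   ]
 [ 0.368  0.93   0.   ]
 [ 0.     0.    -1.   ]]
```

View pics/crop.png

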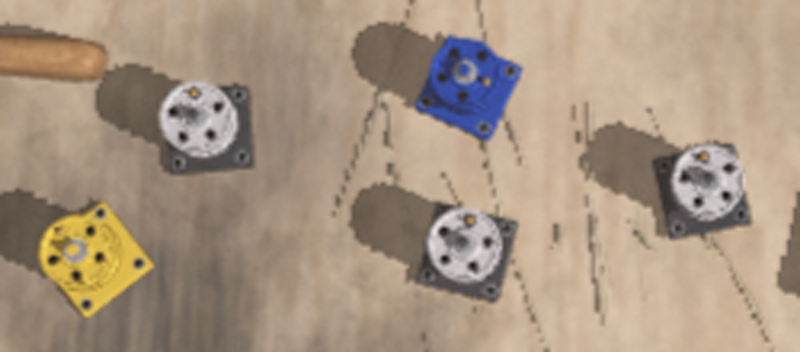

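The crop confirms it: silver idlers at left, centre and right, with one blue and one yellow look-alike that I'll leave alone. The left idler is nearest, so I'm moving there first.

Call:
apply_moves(rows=[[-0.9, -0.48, 0.1, 0, 0, -0.3], [-0.9, -0.48, 0.1, 0, 0, -0.3], [-0.9, -0.48, 0.1, 0, 0, -0.3], [-0.9, -0.48, 0.1, 0, 0, -0.3], [-0.9, -0.48, 0.1, 0, 0, -0.3]], claw=1, newtons=25)

```text
clock: 1.42
tcp_pos: [0.4179, 0.4277, 0.2061]
orientation: [-0.134, 3.137, -0.004]
contact_force: [0.6, 0.8, 0.6]
grip_width: 0.0853
gripper_force: 0.0
```

```bash
cat >> h.py <<'E'
def go(x,y,z,ang=None):
    o=r.get_obs(); M=rot(o["orientation"]); a=np.degrees(np.arctan2(M[1,1],M[0,1]))
    u=M.T@(np.array([x,y,z])-o["tcp_pos"])/.25
    print("t",round(o["clock"],2),"tcp",o["tcp_pos"].round(4),"yang",a.round(1),"tilt",M[:,2].round(3),"units",u.round(3),"F",o["contact_force"].round(1),"q",o["joints"].round(2))
E
python3 -c "
from h import *
go(.583,.236,.16)"
```

```text
t 1.43 tcp [0.4179 0.4277 0.2061] yang 94.9 tilt [ 0.002 -0.003 -1.   ] units [-0.593 -0.82   0.187] F [0.6 0.8 0.6] q [-0.89  0.38 -0.01  1.77  0.01  1.    0.75]
```

Call:
apply_moves(rows=[[-0.595, -0.82, 0.18, 0, 0, 0], [-0.595, -0.82, 0.18, 0, 0, 0], [-0.595, -0.82, 0.18, 0, 0, 0], [-0.595, -0.82, 0.18, 0, 0, 0], [-0.595, -0.82, 0.18, 0, 0, 0]])

```text
clock: 2.05
tcp_pos: [0.5836, 0.2381, 0.1605]
orientation: [-0.136, 3.138, -0.004]
contact_force: [-0.4, 0.3, -0.1]
grip_width: 0.0856
gripper_force: 0.0
```

```bash
python3 -c "
from h import *
go(.583,.236,.015)
f=r.grab_frame('wrist'); save(f,'w1.png'); print(f['eye'],pix(f,[.583,.236,.052]))
for d in r.landmark_of(f,'idler_a_grip'): print(d['conf'],d['point'],ray(f,d['point'],.039))
"
```

```text
t 2.05 tcp [0.5836 0.2381 0.1605] yang 95.0 tilt [ 0.    -0.003 -1.   ] units [ 0.003 -0.006  0.582] F [-0.4  0.3 -0.1] q [-0.53  0.47  0.06  1.74 -0.03  0.93  1.2 ]
[0.51122996 0.2327417  0.30321166] [317.51253282 240.02329685]
```

View pics/w1.png

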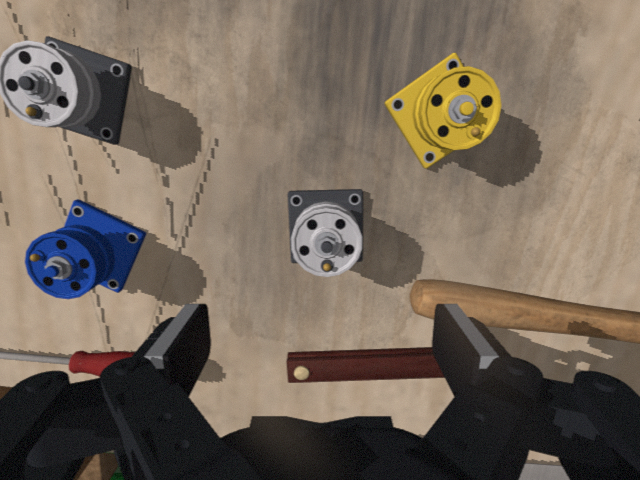

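The wrist view shows the left idler with its wheel top at about (327,240), nipple at (327,266), foot behind it. I'll fit the rim circle, since the seed pixel is 10 px off.

```bash
cat >> h.py <<'E'
def wheel(f,z=.052,near=None):
    g=cv2.medianBlur(cv2.cvtColor(f["pixels"],cv2.COLOR_RGB2GRAY),3)
    c=cv2.HoughCircles(g,cv2.HOUGH_GRADIENT,1.2,60,param1=120,param2=25,minRadius=28,maxRadius=60)
    c=[] if c is None else c[0]
    if near is not None: c=sorted(c,key=lambda k:np.hypot(*(ray(f,k[:2],z)[:2]-near)))[:2]
    for k in c:
        P=ray(f,k[:2],z); e=np.linalg.norm(P-f["eye"]); print("circle",k.round(1),"r mm",(k[2]*abs(f["eye"][2]-z)/f["intrinsics"][0][0]*1e3).round(1),P.round(4))
E
python3 -c "
from h import *
f=r.grab_frame('wrist'); wheel(f,near=[.583,.236])
print('axle',ray(f,(326,246),.063))
f=r.grab_frame('scene'); 
for d in r.landmark_of(f,'idler_a_grip'): print(d['conf'],d['point'],ray(f,d['point'],.039))
f=r.grab_frame('top'); 
for d in r.landmark_of(f,'idler_a_grip'): print(d['conf'],d['point'],ray(f,d['point'],.039))
"
```

```text
circle [318.6 238.2  34. ] r mm 22.7 [0.5792 0.2419 0.052 ]
circle [445.8 108.6  45.8] r mm 30.5 [0.4874 0.314  0.052 ]
axle [0.58109174 0.24703634 0.063     ]
0.79 [345.1, 272.8] [ 0.54922755 -0.10839326  0.039     ]
0.92 [368.7, 248.1] [ 0.54331779 -0.11151072  0.039     ]
```

```bash
python3 -c "
from h import *
for i in range(3):
    f=r.grab_frame('wrist'); print(np.array(f['eye']).round(4),np.array(f['attitude']).round(4),np.array(f['intrinsics']).round(1).tolist()); print(pix(f,[.583,.236,.052])); wheel(f,near=[.583,.236])
    g=f['pixels'];hs=cv2.cvtColor(g,cv2.COLOR_RGB2HSV); m=((hs[...,1]<40)&(hs[...,2]>90)).astype(np.uint8);m[:, :250]=0;m[:,400:]=0;m[:180]=0;m[300:]=0
    n,l,s,c=cv2.connectedComponentsWithStats(m); j=1+s[1:,4].argmax(); print(s[j],c[j])
    go(.583,.236,.1)
save(f,'w2.png')
"
```

```text
[0.5076 0.2389 0.3043] [-0.2115 -0.2363  1.6556] [[377.4, 0.0, 321.0], [0.0, 377.4, 241.4], [0.0, 0.0, 1.0]]
[305.70456266 243.79120464]
circle [316.2 246.6  32.7] r mm 21.8 [0.5843 0.2435 0.052 ]
circle [144.6 199.8  43.4] r mm 29.0 [0.5627 0.1253 0.052 ]
[ 279  205   71   76 3542] [313.21259176 242.55194805]
t 2.45 tcp [0.58   0.2451 0.1616] yang 95.6 tilt [ 0.     0.001 -1.   ] units [-0.008 -0.038  0.246] F [ 0.  -1.1  0.4] q [-0.54  0.47  0.05  1.74 -0.03  0.93  1.19]
[0.5078 0.2385 0.3043] [-0.2118 -0.2361  1.6551] [[377.4, 0.0, 321.0], [0.0, 377.4, 241.4], [0.0, 0.0, 1.0]]
[306.36425105 243.59817733]
circle [316.2 245.4  33.5] r mm 22.4 [0.5836 0.2429 0.052 ]
circle [227.4 221.4  59.3] r mm 39.7 [0.5724 0.1808 0.052 ]
[ 279  205   72   76 3542] [313.94918125 242.34923772]
t 2.5 tcp [0.5801 0.2448 0.1616] yang 95.5 tilt [ 0.     0.001 -1.   ] units [-0.008 -0.036  0.246] F [-0.8  0.1  0.2] q [-0.54  0.47  0.05  1.74 -0.03  0.93  1.19]
[0.5079 0.2382 0.3043] [-0.2121 -0.2359  1.6546] [[377.4, 0.0, 321.0], [0.0, 377.4, 241.4], [0.0, 0.0, 1.0]]
[307.0288179  243.41415313]
circle [315.  243.   36.3] r mm 24.2 [0.5822 0.2415 0.052 ]
circle [445.8 119.4  35.6] r mm 23.8 [0.4925 0.3169 0.052 ]
[ 280  205   71   75 3560] [314.40308989 242.12780899]
t 2.55 tcp [0.5803 0.2443 0.1615] yang 95.5 tilt [ 0.  0. -1.] units [-0.007 -0.034  0.246] F [ 0.4 -0.9  0.3] q [-0.54  0.47  0.05  1.74 -0.03  0.93  1.19]
```

Call:
apply_moves(rows=[[-0.008, 0, 0.2, 0, 0, 0], [-0.008, 0, 0.4, 0, 0, 0], [-0.008, 0, 0.52, 0, 0, 0], [-0.008, 0, 0.58, 0, 0, 0], [-0.008, 0, 0.58, 0, 0, 0]])

```text
clock: 3.18
tcp_pos: [0.5825, 0.2435, 0.0159]
orientation: [0.149, -3.137, 0.001]
contact_force: [0.5, -0.2, 0.2]
grip_width: 0.0854
gripper_force: 0.0
```

Call:
apply_moves(rows=[[0, 0, 0, 0, 0, 0], [0, 0, 0, 0, 0, 0], [0, 0, 0, 0, 0, 0], [0, 0, 0, 0, 0, 0]], claw=0.4, newtons=25)

```text
clock: 3.68
tcp_pos: [0.584, 0.2432, 0.018]
orientation: [-0.147, 3.136, 0.001]
contact_force: [-0.1, -1.1, 6.5]
grip_width: 0.0493
gripper_force: 25.2
```

Call:
apply_moves(rows=[[0, 0, 0, 0, 0, -0.1], [0, 0, 0, 0, 0, -0.21], [0, 0, 0, 0, 0, -0.32], [0, 0, 0, 0, 0, -0.43], [0, 0, 0, 0, 0, -0.54]])

```text
clock: 4.3
tcp_pos: [0.5849, 0.2415, 0.018]
orientation: [-1.43, 2.794, -0.004]
contact_force: [1.3, -4.3, 5.4]
grip_width: 0.0495
gripper_force: 25.4
```

Call:
apply_moves(rows=[[0, 0, 0, 0, 0, -0.1], [0, 0, 0, 0, 0, -0.2], [0, 0, 0, 0, 0, -0.25], [0, 0, 0, 0, 0, -0.25], [0, 0, 0, 0, 0, -0.25]])

```text
clock: 4.92
tcp_pos: [0.5857, 0.2427, 0.018]
orientation: [-1.938, 2.467, -0.004]
contact_force: [4.9, -3.9, 5.1]
grip_width: 0.0493
gripper_force: 25.7
```

Call:
apply_moves(rows=[[0, 0, 0, 0, 0, 0], [0, 0, 0, 0, 0, 0], [0, 0, 0, 0, 0, 0]], claw=1)

```text
clock: 5.3
tcp_pos: [0.5821, 0.2437, 0.016]
orientation: [1.945, -2.466, -0.001]
contact_force: [-0.7, -0.4, -0.0]
grip_width: 0.0857
gripper_force: 0.0
```

Call:
apply_moves(rows=[[0, 0, -0.2, 0, 0, 0], [0, 0, -0.4, 0, 0, 0], [0, 0, -0.5, 0, 0, 0], [0, 0, -0.58, 0, 0, 0], [0, 0, -0.58, 0, 0, 0]])

```text
clock: 5.92
tcp_pos: [0.5833, 0.2439, 0.1623]
orientation: [-1.944, 2.465, -0.001]
contact_force: [-0.6, -0.1, -0.3]
grip_width: 0.0852
gripper_force: 0.0
```

```bash
python3 -c "
from h import *
f=r.grab_frame('top')
a=f['pixels'][190:300,150:400]; a=cv2.resize(a,None,fx=3,fy=3,interpolation=cv2.INTER_CUBIC)
f=r.grab_frame('wrist'); go(.499,.051,.16)
p=pix(f,[.582,.2415,.04]); x,y=[int(max(0,v-70)) for v in p]; b=cv2.resize(f['pixels'][y:y+140,x:x+140],(330,330)); print(p)
cv2.imwrite('pics/j1.png',np.hstack([b,a[:,:400]])[:,:,::-1])
"
```

```text
t 6.03 tcp [0.5822 0.2431 0.1601] yang 166.5 tilt [-0.002 -0.001 -1.   ] units [0.825 0.144 0.002] F [ 0.1  0.  -0.6] q [-0.25  0.5  -0.33  1.71  0.19  0.96  2.25]
[318.4748967  231.01716764]
```

View pics/j1.png

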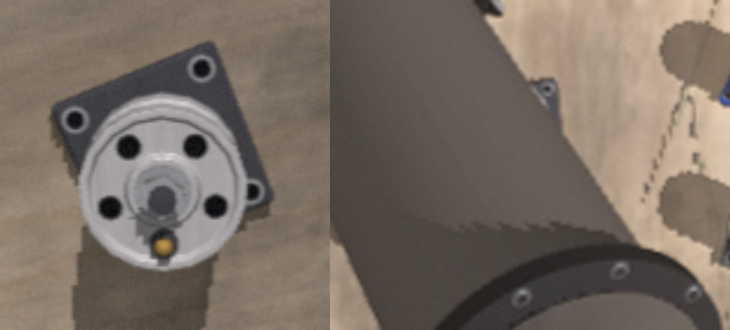

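The nipple turned with the tool and the foot stayed put, so the left wheel is free and now turned about 70°. Next is the centre one.

Call:
apply_moves(rows=[[0.25, 0.05, 0, 0, 0, 0.1], [0.5, 0.1, 0, 0, 0, 0.2], [0.72, 0.13, 0, 0, 0, 0.3], [0.815, 0.146, 0, 0, 0, 0.3], [0.815, 0.146, 0, 0, 0, 0.3]])

```text
clock: 6.65
tcp_pos: [0.4982, 0.0514, 0.16]
orientation: [1.309, -2.852, -0.0]
contact_force: [1.1, 0.6, 0.9]
grip_width: 0.0852
gripper_force: 0.0
```

Call:
apply_moves(rows=[[0, 0, 0, 0, 0, 0], [0, 0, 0, 0, 0, 0], [0, 0, 0, 0, 0, 0]])

```text
clock: 7.02
tcp_pos: [0.5, 0.0548, 0.1611]
orientation: [1.318, -2.852, -0.001]
contact_force: [0.6, -0.4, 0.4]
grip_width: 0.0854
gripper_force: 0.0
```

```bash
cat >> h.py <<'E'
def meas(f,x,y,n=None):
    p=pix(f,[x,y,.05]); hs=cv2.cvtColor(f["pixels"],cv2.COLOR_RGB2HSV); m=((hs[...,1]<40)&(hs[...,2]>90)).astype(np.uint8)
    k=np.zeros_like(m); cv2.circle(k,tuple(int(v) for v in p),60,1,-1); m*=k
    N,l,s,c=cv2.connectedComponentsWithStats(m); j=1+s[1:,4].argmax(); q=(s[j,0]+s[j,2]/2,s[j,1]+s[j,3]/2)
    print("pred",p.round(),"blob",s[j],"pos",ray(f,q,.050).round(4)); wheel(f,near=[x,y])
    if n:
        a,b=[int(max(0,v-80)) for v in p]; cv2.imwrite("pics/"+n,cv2.resize(f["pixels"][b:b+160,a:a+160,::-1],(400,400)))
E
python3 -c "
from h import *
f=r.grab_frame('wrist'); go(.499,.054,.015); meas(f,.499,.054,'m0.png')
"
```

```text
t 7.08 tcp [0.4999 0.0546 0.1611] yang 139.6 tilt [-0.  0. -1.] units [0.004 0.001 0.585] F [-0.3  0.2  0.3] q [-0.05  0.29 -0.22  2.02  0.08  0.84  2.12]
pred [319. 237.] blob [ 283  196   81   76 3647] pos [0.4951 0.0546 0.05  ]
circle [319.8 229.8  34.2] r mm 22.8 [0.4948 0.0502 0.052 ]
circle [257.4 299.4  59.3] r mm 39.6 [0.5632 0.0605 0.052 ]
```

View pics/m0.png

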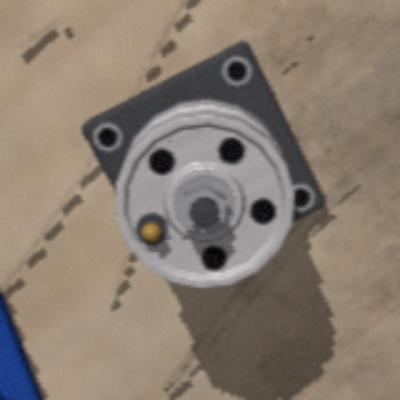

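Wheel centre is at about (321,237), where predicted. Descend, grip and twist the other way.

Call:
apply_moves(rows=[[0, 0, 0.2, 0, 0, 0], [0, 0, 0.4, 0, 0, 0], [0, 0, 0.52, 0, 0, 0], [0, 0, 0.58, 0, 0, 0], [0, 0, 0.58, 0, 0, 0]])

```text
clock: 7.7
tcp_pos: [0.4996, 0.054, 0.0159]
orientation: [1.315, -2.852, -0.001]
contact_force: [0.2, -0.5, -0.5]
grip_width: 0.0857
gripper_force: 0.0
```

Call:
apply_moves(rows=[[0, 0, 0, 0, 0, 0], [0, 0, 0, 0, 0, 0], [0, 0, 0, 0, 0, 0], [0, 0, 0, 0, 0, 0]], claw=0.4)

```text
clock: 8.2
tcp_pos: [0.5008, 0.0539, 0.0176]
orientation: [-1.314, 2.851, -0.001]
contact_force: [-0.1, 0.3, 5.6]
grip_width: 0.0489
gripper_force: 25.1
```

Call:
apply_moves(rows=[[0, 0, 0, 0, 0, 0.1], [0, 0, 0, 0, 0, 0.21], [0, 0, 0, 0, 0, 0.32], [0, 0, 0, 0, 0, 0.43], [0, 0, 0, 0, 0, 0.54]])

```text
clock: 8.82
tcp_pos: [0.5018, 0.0535, 0.0177]
orientation: [-0.016, 3.137, 0.0]
contact_force: [2.0, -2.4, 1.2]
grip_width: 0.0493
gripper_force: 25.7
```

Call:
apply_moves(rows=[[0, 0, 0, 0, 0, 0.1], [0, 0, 0, 0, 0, 0.2], [0, 0, 0, 0, 0, 0.25], [0, 0, 0, 0, 0, 0.25], [0, 0, 0, 0, 0, 0.25]])

```text
clock: 9.45
tcp_pos: [0.5015, 0.0532, 0.0176]
orientation: [0.586, 3.083, 0.001]
contact_force: [0.8, -3.4, 8.6]
grip_width: 0.0494
gripper_force: 26.1
```

Call:
apply_moves(rows=[[0, 0, 0, 0, 0, 0], [0, 0, 0, 0, 0, 0], [0, 0, 0, 0, 0, 0]], claw=1)

```text
clock: 9.82
tcp_pos: [0.4995, 0.0541, 0.0162]
orientation: [-0.587, -3.086, -0.0]
contact_force: [-0.4, -0.1, 0.3]
grip_width: 0.0855
gripper_force: 0.0
```

Call:
apply_moves(rows=[[0, 0, -0.2, 0, 0, 0], [0, 0, -0.4, 0, 0, 0], [0, 0, -0.5, 0, 0, 0], [0, 0, -0.58, 0, 0, 0], [0, 0, -0.58, 0, 0, 0]])

```text
clock: 10.45
tcp_pos: [0.5006, 0.0542, 0.1625]
orientation: [0.587, 3.084, 0.002]
contact_force: [-0.8, -0.4, -0.8]
grip_width: 0.0858
gripper_force: 0.0
```

```bash
python3 -c "
from h import *
f=r.grab_frame('wrist'); meas(f,.499,.054,'m1.png'); go(.545,-.111,.16)
"
```

```text
pred [320. 237.] blob [ 284  198   72   74 3297] pos [0.4974 0.0547 0.05  ]
circle [321.  235.8  32.9] r mm 22.1 [0.4977 0.0553 0.052 ]
circle [377.4 367.8  33.8] r mm 22.6 [0.6123 0.0569 0.052 ]
t 10.5 tcp [0.4998 0.054  0.1614] yang 68.4 tilt [ 0.001  0.    -1.   ] units [-0.411 -0.547  0.005] F [ 0.2 -0.2 -0.8] q [-0.42  0.28  0.22  2.04 -0.08  0.82  1.05]
```

View pics/m1.png

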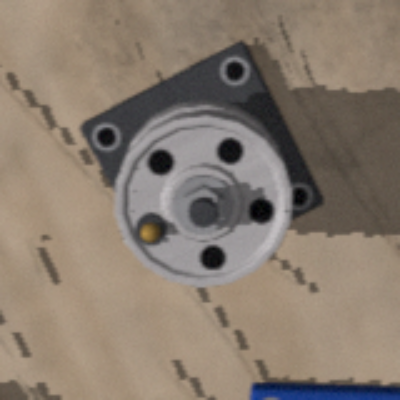

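The foot turned with the wheel in the centre idler, so that is the seized one. Now I'll turn the right one.

Call:
apply_moves(rows=[[-0.15, -0.2, 0, 0, 0, 0], [-0.3, -0.4, 0, 0, 0, 0], [-0.41, -0.545, 0, 0, 0, 0], [-0.41, -0.545, 0, 0, 0, 0], [-0.41, -0.545, 0, 0, 0, 0]])

```text
clock: 11.12
tcp_pos: [0.5441, -0.1099, 0.16]
orientation: [-0.588, -3.084, -0.0]
contact_force: [0.1, 0.4, -0.5]
grip_width: 0.0853
gripper_force: 0.0
```

Call:
apply_moves(rows=[[0, 0, 0, 0, 0, 0], [0, 0, 0, 0, 0, 0], [0, 0, 0, 0, 0, 0]])

```text
clock: 11.5
tcp_pos: [0.545, -0.1099, 0.1613]
orientation: [-0.587, -3.086, -0.0]
contact_force: [0.0, 0.4, -0.3]
grip_width: 0.0852
gripper_force: 0.0
```

```bash
python3 -c "
from h import *
f=r.grab_frame('wrist'); go(.545,-.111,.015); meas(f,.545,-.111,'n0.png')
"
```

```text
t 11.55 tcp [ 0.545  -0.1101  0.1614] yang 68.5 tilt [ 0.  0. -1.] units [-0.001 -0.004  0.585] F [ 0.   0.2 -0.2] q [-0.14  0.37  0.28  1.93 -0.13  0.86  1.41]
pred [320. 241.] blob [ 280  203   72   73 3132] pos [ 0.5431 -0.1131  0.05  ]
circle [316.2 237.   35.1] r mm 23.4 [ 0.541  -0.1121  0.052 ]
circle [534.6 163.8  40.8] r mm 27.3 [0.5474 0.0397 0.052 ]
```

View pics/n0.png

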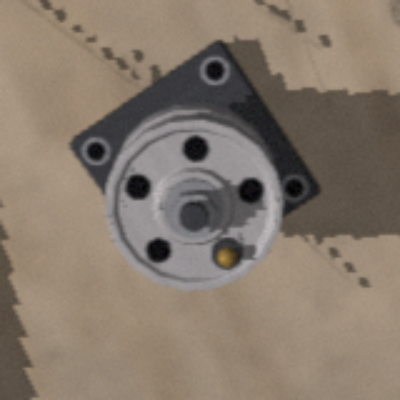

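Call:
apply_moves(rows=[[0, -0.008, 0.2, 0, 0, 0], [0, -0.008, 0.4, 0, 0, 0], [0, -0.008, 0.52, 0, 0, 0], [0, -0.008, 0.58, 0, 0, 0], [0, -0.008, 0.58, 0, 0, 0]])

```text
clock: 12.18
tcp_pos: [0.544, -0.1124, 0.0159]
orientation: [-0.588, -3.085, 0.0]
contact_force: [0.2, -0.6, -1.0]
grip_width: 0.0854
gripper_force: 0.0
```

Call:
apply_moves(rows=[[0, 0, 0, 0, 0, 0], [0, 0, 0, 0, 0, 0], [0, 0, 0, 0, 0, 0], [0, 0, 0, 0, 0, 0]], claw=0.4)

```text
clock: 12.68
tcp_pos: [0.5451, -0.1128, 0.0177]
orientation: [0.588, 3.084, 0.0]
contact_force: [-0.8, 0.8, 4.9]
grip_width: 0.0491
gripper_force: 25.2
```

Call:
apply_moves(rows=[[0, 0, 0, 0, 0, -0.1], [0, 0, 0, 0, 0, -0.21], [0, 0, 0, 0, 0, -0.32], [0, 0, 0, 0, 0, -0.43], [0, 0, 0, 0, 0, -0.54]])

```text
clock: 13.3
tcp_pos: [0.5452, -0.1144, 0.0178]
orientation: [-0.739, 3.051, -0.004]
contact_force: [-0.3, -3.9, 2.5]
grip_width: 0.0493
gripper_force: 25.3
```

Call:
apply_moves(rows=[[0, 0, 0, 0, 0, -0.1], [0, 0, 0, 0, 0, -0.2], [0, 0, 0, 0, 0, -0.25], [0, 0, 0, 0, 0, -0.25], [0, 0, 0, 0, 0, -0.25]])

```text
clock: 13.92
tcp_pos: [0.5457, -0.1149, 0.0178]
orientation: [-1.31, 2.853, -0.006]
contact_force: [1.0, -6.1, 5.3]
grip_width: 0.0495
gripper_force: 25.7
```

Call:
apply_moves(rows=[[0, 0, 0, 0, 0, 0], [0, 0, 0, 0, 0, 0], [0, 0, 0, 0, 0, 0]], claw=1)

```text
clock: 14.3
tcp_pos: [0.5441, -0.1119, 0.0162]
orientation: [1.316, -2.852, -0.001]
contact_force: [0.3, 0.0, 0.1]
grip_width: 0.0854
gripper_force: 0.0
```

Call:
apply_moves(rows=[[0, 0, -0.2, 0, 0, 0], [0, 0, -0.4, 0, 0, 0], [0, 0, -0.5, 0, 0, 0], [0, 0, -0.58, 0, 0, 0], [0, 0, -0.58, 0, 0, 0]])

```text
clock: 14.92
tcp_pos: [0.5452, -0.1123, 0.1626]
orientation: [-1.315, 2.85, -0.002]
contact_force: [0.4, -0.3, -0.7]
grip_width: 0.0857
gripper_force: 0.0
```

```bash
python3 -c "
from h import *
f=r.grab_frame('wrist'); meas(f,.5445,-.1125,'n1.png'); go(.5,.0535,.16)
"
```

```text
pred [319. 237.] blob [ 274  197   81   75 3481] pos [ 0.546  -0.1161  0.05  ]
circle [318.6 235.8  35.3] r mm 23.7 [ 0.544  -0.1139  0.052 ]
circle [486.6 363.   48.6] r mm 32.6 [0.5117 0.0474 0.052 ]
t 14.97 tcp [ 0.5443 -0.1123  0.1613] yang 139.5 tilt [ 0.001  0.    -1.   ] units [-0.389  0.565  0.005] F [-0.1 -0.8 -0.6] q [ 0.2   0.37 -0.14  1.9   0.06  0.87  2.47]
```

View pics/n1.png

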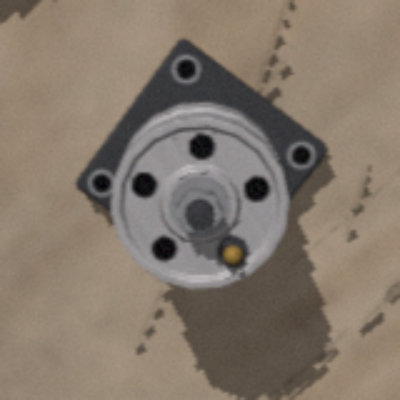

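Here the foot stayed and the wheel turned about 71°, so the right one is free. Now I'll fetch the seized centre idler.

Call:
apply_moves(rows=[[-0.14, 0.2, 0, 0, 0, 0.1], [-0.28, 0.4, 0, 0, 0, 0.2], [-0.388, 0.565, 0, 0, 0, 0.3], [-0.388, 0.565, 0, 0, 0, 0.4], [-0.388, 0.565, 0, 0, 0, 0.44]])

```text
clock: 15.6
tcp_pos: [0.4986, 0.0539, 0.1598]
orientation: [0.27, -3.127, 0.0]
contact_force: [-0.7, 0.0, -0.1]
grip_width: 0.0854
gripper_force: 0.0
```

Call:
apply_moves(rows=[[0, 0, 0, 0, 0, 0], [0, 0, 0, 0, 0, 0], [0, 0, 0, 0, 0, 0]])

```text
clock: 15.98
tcp_pos: [0.4996, 0.0528, 0.1609]
orientation: [0.272, -3.129, -0.0]
contact_force: [0.3, 0.6, -0.3]
grip_width: 0.0852
gripper_force: 0.0
```

```bash
python3 -c "
from h import *
f=r.grab_frame('wrist'); meas(f,.5,.0538); go(.5,.0538,.015)
m=r.outline_of(f,'tray')
f=r.grab_frame('scene')
for d in r.landmark_of(f,'tray'): print(d['point'],ray(f,d['point'],0))
"
```

```text
pred [321. 241.] blob [ 286  199   72   75 3511] pos [0.4968 0.0539 0.05  ]
circle [323.4 239.4  34. ] r mm 22.7 [0.4981 0.0551 0.052 ]
circle [351.  306.6  46.1] r mm 30.8 [0.5449 0.0838 0.052 ]
t 16.02 tcp [0.4997 0.0528 0.1611] yang 99.9 tilt [-0. -0. -1.] units [-0.002  0.004  0.584] F [-0.1 -0.5  0.4] q [-0.16  0.28 -0.08  2.03  0.03  0.83  1.48]
[400.4, 356.4] [ 0.5307024  -0.32312009  0.        ]
[290.3, 241.2] [0.53412671 0.10879062 0.        ]
```

Call:
apply_moves(rows=[[0, 0.004, 0.2, 0, 0, 0], [0, 0.004, 0.4, 0, 0, 0], [0, 0.004, 0.52, 0, 0, 0], [0, 0.004, 0.58, 0, 0, 0], [0, 0.004, 0.58, 0, 0, 0]])

```text
clock: 16.8
tcp_pos: [0.4994, 0.054, 0.0159]
orientation: [0.271, -3.129, 0.0]
contact_force: [-0.2, 0.0, 0.9]
grip_width: 0.0853
gripper_force: 0.0
```

Call:
apply_moves(rows=[[0, 0, 0, 0, 0, 0], [0, 0, 0, 0, 0, 0], [0, 0, 0, 0, 0, 0], [0, 0, 0, 0, 0, 0], [0, 0, 0, 0, 0, 0]], claw=0.4, newtons=60)

```text
clock: 17.42
tcp_pos: [0.5007, 0.0539, 0.0178]
orientation: [-0.271, 3.127, 0.0]
contact_force: [-1.6, -0.9, 7.4]
grip_width: 0.0487
gripper_force: 60.6
```

Call:
apply_moves(rows=[[0, 0, -0.06, 0, 0, 0], [0, 0, -0.2, 0, 0, 0], [0, 0, -0.4, 0, 0, 0], [0, 0, -0.58, 0, 0, 0], [0, 0, -0.6, 0, 0, 0]])

```text
clock: 18.05
tcp_pos: [0.5014, 0.0544, 0.1701]
orientation: [-0.271, 3.123, 0.001]
contact_force: [0.4, -0.3, -5.6]
grip_width: 0.0486
gripper_force: 64.0
```

```bash
python3 -c "
from h import *
go(.528,-.322,.16)
o=r.get_obs(); print(o['grip_width'],o['gripper_force'])
"
```

```text
t 18.05 tcp [0.5014 0.0544 0.1701] yang 99.9 tilt [ 0.007  0.001 -1.   ] units [ 0.154 -1.501  0.039] F [ 0.4 -0.3 -5.6] q [-0.16  0.27 -0.08  2.02  0.03  0.84  1.48]
0.04858502045146664 63.985962867736816
```

Call:
apply_moves(rows=[[0.01, -0.15, 0, 0, 0, 0], [0.03, -0.33, 0, 0, 0, 0], [0.05, -0.52, 0, 0, 0, 0], [0.07, -0.72, 0, 0, 0, 0], [0.09, -0.9, 0, 0, 0, 0]])

```text
clock: 18.68
tcp_pos: [0.5147, -0.173, 0.165]
orientation: [0.27, -3.127, -0.001]
contact_force: [0.5, -0.5, -4.9]
grip_width: 0.0488
gripper_force: 64.0
```

Call:
apply_moves(rows=[[0.02, -0.2, 0, 0, 0, 0], [0.04, -0.4, 0, 0, 0, 0], [0.06, -0.55, 0, 0, 0, 0], [0.06, -0.6, 0, 0, 0, 0], [0.06, -0.6, 0, 0, 0, 0]])

```text
clock: 19.3
tcp_pos: [0.5263, -0.3217, 0.165]
orientation: [0.269, -3.128, -0.002]
contact_force: [-0.3, 0.5, -4.5]
grip_width: 0.0484
gripper_force: 64.0
```

Call:
apply_moves(rows=[[0, 0, 0, 0, 0, 0], [0, 0, 0, 0, 0, 0], [0, 0, 0, 0, 0, 0], [0, 0, 0, 0, 0, 0]])

```text
clock: 19.8
tcp_pos: [0.5273, -0.3215, 0.1664]
orientation: [-0.272, 3.13, 0.0]
contact_force: [-0.6, 0.2, -5.2]
grip_width: 0.0487
gripper_force: 64.0
```

```bash
python3 -c "
from h import *
go(.528,-.322,.028)
f=r.grab_frame('wrist'); save(f,'t.png')
M=R.from_euler('z',-15,degrees=True).as_matrix()
im=f['pixels'].copy()
P=[pix(f,M@[a,b,.045]+[.528,-.322,0]) for a,b in ((.095,.08),(-.095,.08),(-.095,-.08),(.095,-.08))]
cv2.polylines(im,[np.array(P,int)],True,(255,0,0),1)
cv2.imwrite('pics/t.png',im[:,:,::-1])
"
```

```text
t 19.8 tcp [ 0.5273 -0.3215  0.1664] yang 99.9 tilt [ 0.  0. -1.] units [-0.002 -0.003  0.554] F [-0.6  0.2 -5.2] q [ 0.39  0.45  0.07  1.76 -0.04  0.93  2.23]
```

View pics/t.png

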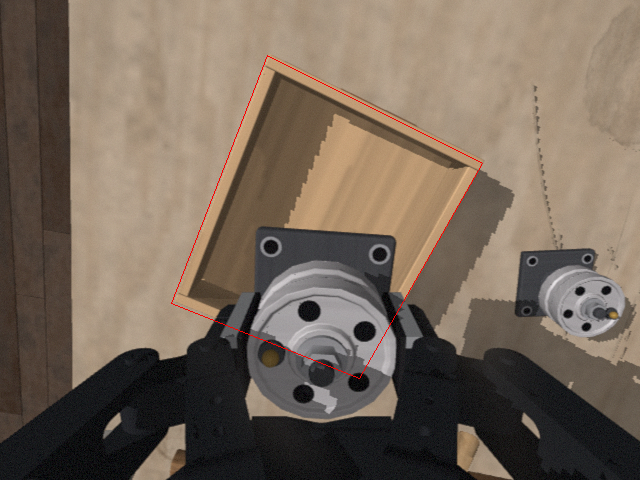

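The tray outline matches and the idler hangs level over its centre. Lower it to about 1 mm above the floor and release.

Call:
apply_moves(rows=[[0, 0, 0.15, 0, 0, 0], [0, 0, 0.33, 0, 0, 0], [0, 0, 0.46, 0, 0, 0], [0, 0, 0.53, 0, 0, 0], [0, 0, 0.555, 0, 0, 0]])

```text
clock: 20.48
tcp_pos: [0.5272, -0.3218, 0.027]
orientation: [0.271, -3.129, -0.001]
contact_force: [-0.4, 0.2, -4.5]
grip_width: 0.0484
gripper_force: 64.0
```

Call:
apply_moves(rows=[[0, 0, 0, 0, 0, 0], [0, 0, 0, 0, 0, 0], [0, 0, 0, 0, 0, 0]])

```text
clock: 20.85
tcp_pos: [0.5279, -0.3222, 0.0286]
orientation: [-0.271, 3.128, -0.001]
contact_force: [0.1, 1.0, -4.4]
grip_width: 0.0483
gripper_force: 64.0
```

Call:
apply_moves(rows=[[0, 0, 0.006, 0, 0, 0], [0, 0, 0.01, 0, 0, 0], [0, 0, 0.012, 0, 0, 0], [0, 0, 0.012, 0, 0, 0]])

```text
clock: 21.35
tcp_pos: [0.5274, -0.322, 0.0259]
orientation: [-0.271, 3.129, -0.0]
contact_force: [-3.2, 2.2, 7.4]
grip_width: 0.0484
gripper_force: 65.0
```

Call:
apply_moves(rows=[[0, 0, 0, 0, 0, 0], [0, 0, 0, 0, 0, 0], [0, 0, 0, 0, 0, 0], [0, 0, 0, 0, 0, 0]], claw=1)

```text
clock: 21.85
tcp_pos: [0.5273, -0.3219, 0.0245]
orientation: [-0.271, 3.13, -0.0]
contact_force: [-0.5, 0.5, -0.2]
grip_width: 0.0856
gripper_force: 0.0
```

Call:
apply_moves(rows=[[0, 0, -0.1, 0, 0, 0], [0, 0, -0.3, 0, 0, 0], [0, 0, -0.5, 0, 0, 0], [0, 0, -0.7, 0, 0, 0], [0, 0, -0.7, 0, 0, 0]])

```text
clock: 22.48
tcp_pos: [0.5297, -0.3233, 0.2043]
orientation: [-0.27, 3.122, -0.007]
contact_force: [0.3, -0.2, -0.0]
grip_width: 0.0856
gripper_force: 0.0
```

```bash
python3 -c "
from h import *
f=r.grab_frame('scene'); save(f,'end.png'); go(.5,0,.3)
"
```

```text
t 22.52 tcp [ 0.5283 -0.3224  0.2015] yang 99.9 tilt [ 0.004 -0.002 -1.   ] units [-0.112  1.289 -0.397] F [ 0.2 -0.4 -1.2] q [ 0.39  0.41  0.08  1.73 -0.04  0.99  2.22]
```

View pics/end.png

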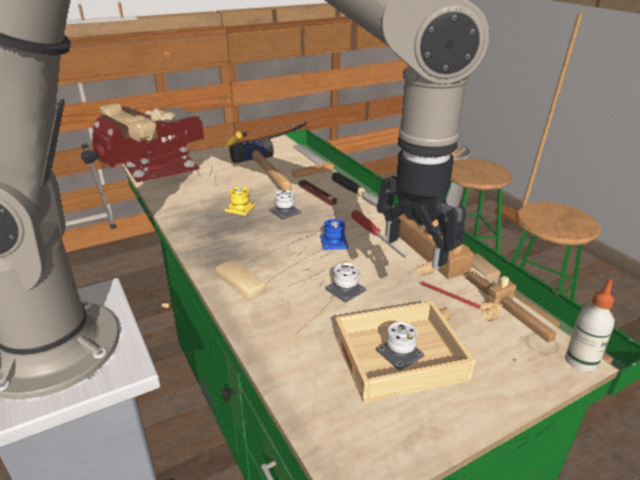

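The seized idler stands upright in the tray at (402,342). The good ones stand at their places, at (285,203) and (346,280), and everything else looks undisturbed.

```bash
python3 -c "
from h import *
print(r.hand_in())"
```

```text
the job is handed in; nothing more can be done
None
```

The centre idler was the seized one and now stands upright in the reject tray; the two good wheels were each turned about 70° and left standing at their places, and the job was handed in at about 22.5 s (no score was returned).

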